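# Close the assembly fixture with its gold top plate

## Task

Pick up the gold top plate by its black handle and put it on the assembly fixture, one hole over each guide pin. Keep it level and hold it all the way down until it rests on the fixture, then let go. Leave the grey plate and the electric screwdriver where they are.

Things in the scene. Friction and masses are not known exactly. Their poses are not given: they have to be found in the camera images.
- gold_plate: Loose gold-coloured top plate flat on the bench, 90 (x) by 200 (y) by 10 mm thick, about 0.5 kg, balanced about its centre. Two 28 mm through holes at y = +75 and -75 mm. On top in the middle a black handle block, 22 mm thick (x) by 60 mm long (y), from 10 to 55 mm above the underside. Origin: centre of the underside; z up. Same after a half turn.
- grey_plate: Bystander: loose bare-steel (pale grey) plate of the same size with the same black handle, but its 28 mm holes are at y = +52 and -52 mm and do not fit the pins. Origin: centre of the underside. It must stay where it is.
- fixture: Fixed: black base 110 (x) by 220 (y) by 20 mm, white housing 78 by 92 mm in its middle, upright steel pins at y = +75 and -75 mm rising from 40 mm wide aluminium collars. Housing and collars end 60 mm above the bench: the plate rests there. Pins: 12 mm wide, taper from 82 mm up to a 4 mm tip, end 100 mm above the bench. Origin: centre of base's underside; z up. Same after a half turn.
- screwdriver: Bystander: loose dark-red electric screwdriver lying beyond the work along its y axis, 230 mm long, 40 mm high, bit to +y. Origin: on the bench, 100 mm from its rear end. Must stay where it is. (Also there, beyond the work: a steel dish of screws on the left and a blue parts bin on the right, both fixed and lower than 75 mm.)

How it is judged:
By the outcome, as a careful person would: the job done as asked, in the order asked, and still so for the second after the job is handed in, with the robot touching nothing.
It also fails if it takes over 42 s, if anything falls off the work surface, if the arm or the gripper's body presses on something with over 40 N, if the wrist force passes 120 N, or if a joint passes its speed limit or range.

## Robot

A 7-joint arm with a two-finger parallel gripper is mounted at the origin on the work surface. World frame = base frame: x ahead of the robot, y to its left, z up, the work surface at z = 0. Lengths are in mm, angles in rad, forces in N, time in s.
With the tool pointing down it reaches from about 375 to 925 mm from the base axis. Payload 3.1 kg.
Tool frame: the origin (TCP) lies at the very end of the fingers, on their centre line; the grasp point (between the pads) lies 19 mm behind it; z points along the fingers, y is the line along which they close (so a half turn about z gives the same grasp; the last joint's range is limited). The gripper opens to 85 mm and grips with 20 to 120 N. Pads are 22 mm wide; open, the fingers measure 114 mm over their backs; the gripper's body (76 mm by 85 mm) begins 54 mm behind the grasp point. The pads swing forward as they close: fully open they stand 13 mm farther back than shut.
Start: joints at [-1.36, 0.383, 0.044, 1.598, -0.018, 1.161, -0.05], TCP at [197.522, 619.264, 231.269] pointing down, gripper open.
Joint ranges: [-2.61, 2.61], [-0.41, 2.15], [-1.48, 1.57], [0, 2.5], [-1.57, 4.71], [0.05, 1.97], [-2.85, 2.85]. Speed limits (rad/s): [2.79, 2.79, 3.14, 3.14, 3.14, 3.14, 3.14].

## Interface

Orientations are given as a rotation vector (axis times angle).
In Python, from bench import ctrl gives the robot as it stands.
- The arm moves only by the shell command python3 shift.py 'ROWS'. ROWS is rows parted by semicolons, their numbers by spaces, 1 to 10 of them, each of 5 numbers: the finger opening in mm, then dx, dy, dz in mm, then a turn about the tool's z in rad; each row shifts and turns the commanded pose from where the row before left it, along the tool's axes as they then stand; what a row does not reach is not made up. A row lasts 1/8 s, in which the tool goes at most 62.5 mm and 0.188 rad, less where a joint would pass 70% of its speed; a pose out of reach is approached as far as the arm can. The fingers move at their own pace and stop on an object; the grip force is fixed at half the most. Time passes only in rows, so rows that do not move let the fingers close. It prints the time, the measured TCP pose, the force, the opening and the grip force at its end.
- ctrl.get_obs(): the state, without advancing time (a new reading comes with each control period).
- ctrl.snapshot(name): name is "scene" or "top" or "wrist"; returns the picture (400x640x3 uint8, red, green, blue); there is no depth.
- ctrl.camera_info(name): a dict with "mtx" (3x3 intrinsics, pixels), "R" (3x3) and "t" (3): a world point X has camera coordinates R X + t; the wrist camera has in their place "mount" (4x4, takes a point from camera to tool coordinates, whose origin is the TCP and whose axes are the flange's). Camera axes: x right, y down, z forward; pixel columns grow to the right and rows downward; lengths in mm; the calibration is good to about 2 mm. A picture is of the moment at which its call begins: read the wrist's pose just before it. camera_info takes no time and is no camera call.
- ctrl.close_job(): hands the job in; it is judged then, once.
The state is a dict: "time_s": time; "joint_positions": joint angles; "joint_velocities": joint speeds; "joint_torque": joint torques, N m; "ee_pos": TCP position; "ee_rot": TCP orientation; "wrist_force": force on the tool from outside, world axes, zero at the start; "ft_torque": the same for the moment, N m; "grip_width": finger opening in mm; "grip_force": force on a finger pad.
Only numpy, scipy, OpenCV 4.12 (cv2) and the standard library are available. Lean on these libraries where they do the work, as an engineer would, in place of code of your own. Each camera call takes 0.05 s, during which the arm holds its last target. There are 200 camera calls.

## Working session

There is one attempt and no reset: what is moved stays moved. The work goes in short steps, Python scripts to look and compute and a shell command to move; the robot and the scene stay as the last step left them, time stands still between calls to the robot, and variables do not carry over. Pictures are saved under pics/ and viewed, at most 10 in all, crops included, and the job is handed in when it is done.

```bash
mkdir -p pics; ls; python3 - <<'E'
from bench import ctrl
import cv2
o=ctrl.get_obs();print(o)
for n in("top","scene"):
    print(n,ctrl.camera_info(n)); cv2.imwrite(f"pics/{n}0.png",ctrl.snapshot(n)[:,:,::-1])
print(ctrl.camera_info("wrist"))
E
```

```text
bench.py
pics
shift.py
{'time_s': 0.0, 'joint_positions': array([-1.35978819,  0.3838281 ,  0.04384685,  1.59960977, -0.01792782,
        1.16122167, -0.04986756]), 'joint_velocities': array([ 2.78039128e-04, -1.34536833e-03,  4.31133430e-04,  8.46615522e-05,
        2.01768949e-03,  1.56887242e-03, -3.00764370e-04]), 'joint_torque': array([-2.62169533e-05, -4.33466578e+01,  1.02419324e+00, -2.49513030e+01,
        1.04713501e-02,  1.14084582e-02,  2.91340562e-06]), 'ee_pos': array([197.26311757, 618.32884645, 229.87525682]), 'ee_rot': array([-0.48296718, -3.10395067,  0.00417554]), 'wrist_force': array([-1.02588512, -0.06915426,  0.17507209]), 'ft_torque': array([-0.03036382,  0.0042372 , -0.0196053 ]), 'grip_force': 0.0, 'grip_width': 85.36381399383565}
top {'mtx': array([[382.95572094,   0.        , 330.60709655],
       [  0.        , 382.95572094, 196.02773004],
       [  0.        ,   0.        ,   1.        ]]), 'R': array([[-0.06292908, -0.99801112,  0.00370509],
       [-0.97638463,  0.06079581, -0.20730876],
       [ 0.2066712 , -0.01666334, -0.97826855]]), 't': array([ 54.
[... 232 characters left out ...]
9,  0.80773955, -0.02441083],
       [ 0.43465627, -0.34214406, -0.83307345],
       [-0.68125839,  0.48009818, -0.55262351]]), 't': array([-377.7820966 , -243.40277342, 1313.94801443])}
{'mtx': array([[292.46997896,   0.        , 319.70820234],
       [  0.        , 292.46997896, 193.15704119],
       [  0.        ,   0.        ,   1.        ]]), 'mount': array([[-3.30910384e-04, -9.47678975e-01, -3.19224765e-01,
         8.10715573e+01],
       [ 9.99999740e-01, -5.18105824e-04,  5.01488971e-04,
        -1.01393738e+00],
       [-6.40642764e-04, -3.19224516e-01,  9.47678900e-01,
        -1.42607437e+02],
       [ 0.00000000e+00,  0.00000000e+00,  0.00000000e+00,
         1.00000000e+00]])}
```

View pics/top0.png

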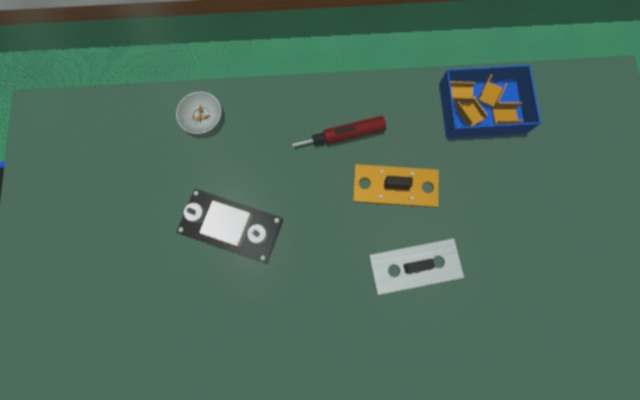

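View pics/scene0.png

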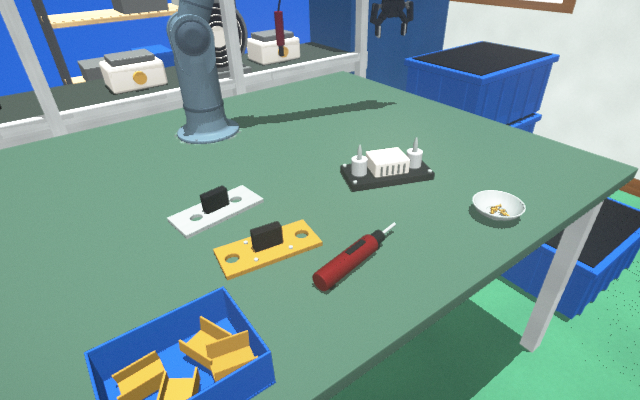

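The top view shows the gold plate with holes near (365,183) and (428,187). The fixture collars are near (193,212) and (257,233). I'll enlarge both for accurate readings.

```bash
python3 - <<'E'
import cv2,numpy as np
i=cv2.imread("pics/top0.png")
a=cv2.resize(i[155:215,345:450],None,fx=6,fy=6,interpolation=cv2.INTER_CUBIC)
b=cv2.resize(i[185:265,175:285],None,fx=6,fy=6,interpolation=cv2.INTER_CUBIC)
cv2.imwrite("pics/ca.png",a);cv2.imwrite("pics/cb.png",b)
E
```

```text
(no output)
```

View pics/ca.png

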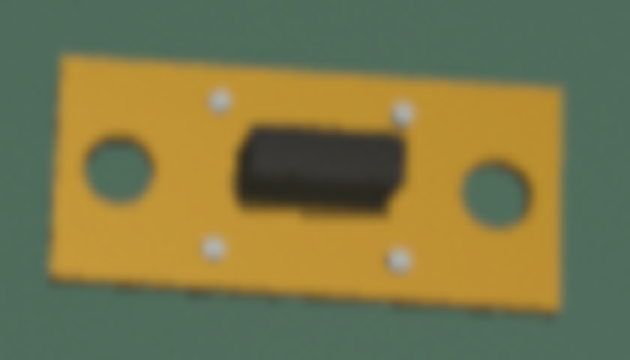

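View pics/cb.png

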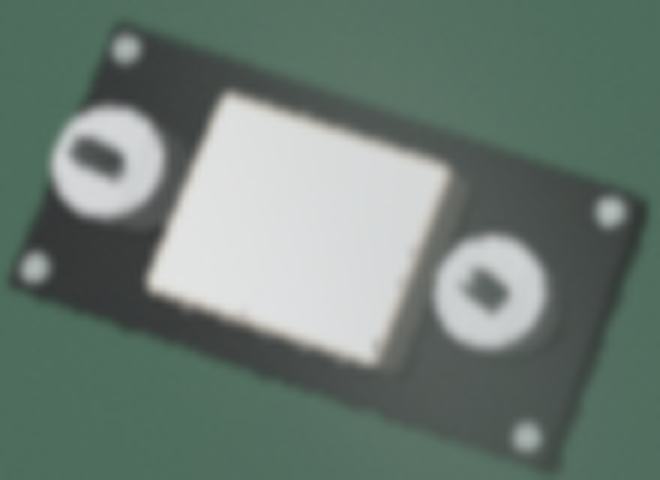

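The crop puts the gold holes at crop pixels (119,170) and (497,194), and its corners at (62,55), (563,88), (559,308) and (50,277). The fixture collar tops are at (108,161) and (491,292), and the housing corners at (228,93), (450,167), (380,364) and (149,287).

```bash
cat > h.py <<'E'
import numpy as np
from scipy.spatial.transform import Rotation as Ro
from bench import ctrl
def ray(name,px,z,pose=None):
    c=ctrl.camera_info(name);px=np.atleast_2d(px).astype(float)
    if name=="wrist":
        p,r=pose;T=np.eye(4);T[:3,:3]=Ro.from_rotvec(r).as_matrix();T[:3,3]=p
        M=T@c["mount"];R=M[:3,:3];C=M[:3,3]
    else: R=c["R"].T;C=-R@c["t"]
    d=(R@np.linalg.inv(c["mtx"])@np.c_[px,np.ones(len(px))].T).T
    return C+d*((z-C[2])/d[:,2])[:,None]
def crop(px,off,f=6): return (np.array(px)+.5)/f-.5+np.array(off)
def delta(goal,rv=None,o=None):
    o=o or ctrl.get_obs();R=Ro.from_rotvec(o["ee_rot"] if rv is None else rv).as_matrix()
    return R.T@(np.array(goal)-o["ee_pos"])
def pair(n,P):
    v=P[0]-P[1];print(n,"mid",P.mean(0).round(1),"len",np.linalg.norm(v).round(1),"yaw of +y axis deg",np.degrees(np.arctan2(-v[0],v[1])).round(2))
E
python3 - <<'E'
from h import *
g=ray("top",crop([(119,170),(497,194)],(345,155)),9);pair("gold holes",g)
c=ray("top",crop([(62,55),(563,88),(559,308),(50,277)],(345,155)),10);print(c.mean(0));pair("edge",c[:2]);pair("edge",c[[3,2]])
f=ray("top",crop([(108,161),(491,292)],(175,185)),60);pair("collars",f)
h=ray("top",crop([(228,93),(450,167),(380,364),(149,287)],(175,185)),60);print(h.mean(0));pair("e",h[:2]);pair("e",h[[3,2]])
o=ctrl.get_obs();R=Ro.from_rotvec(o["ee_rot"]).as_matrix();print(R.round(3))
E
```

```text
gold holes mid [ 654.8 -143.     9. ] len 150.1 yaw of +y axis deg -7.3
[ 655.04276794 -142.98645925   10.        ]
edge mid [ 699.8 -149.    10. ] len 200.9 yaw of +y axis deg -7.47
edge mid [ 610.2 -137.    10. ] len 199.9 yaw of +y axis deg -7.12
collars mid [582.4 251.5  60. ] len 150.7 yaw of +y axis deg -22.27
[582.11174305 250.27583699  60.        ]
e mid [617.4 236.5  60. ] len 87.9 yaw of +y axis deg -21.99
e mid [546.9 264.1  60. ] len 89.8 yaw of +y axis deg -21.68
[[-0.953  0.304 -0.001]
 [ 0.304  0.953 -0.002]
 [-0.    -0.002 -1.   ]]
```

```bash
python3 -c "
from h import *
print(delta([655,-143,230]))"
```

```text
[-667.41627217 -586.37286635    1.53174792]
```

```bash
R='85 -33.4 -29.3 0 0'; python3 shift.py '85 -33.4 -29.3 0 0;85 -33.4 -29.3 0 0;85 -33.4 -29.3 0 0;85 -33.4 -29.3 0 0;85 -33.4 -29.3 0 0;85 -33.4 -29.3 0 0;85 -33.4 -29.3 0 0;85 -33.4 -29.3 0 0;85 -33.4 -29.3 0 0;85 -33.4 -29.3 0 0' && python3 shift.py '85 -33.4 -29.3 0 0;85 -33.4 -29.3 0 0;85 -33.4 -29.3 0 0;85 -33.4 -29.3 0 0;85 -33.4 -29.3 0 0;85 -33.4 -29.3 0 0;85 -33.4 -29.3 0 0;85 -33.4 -29.3 0 0;85 -33.4 -29.3 0 0;85 -33.4 -29.3 0 0' && python3 shift.py '85 0 0 0 0.17;85 0 0 0 0.17;85 0 0 0 0.17;85 0 0 0 0.17;85 0 0 0 0.17;85 0 0 0 0.17;85 0 0 0 0.17;85 0 0 0 0.17;85 0 0 0 0.03;85 0 0 0 0'; python3 -c "
from h import *
import cv2
o=ctrl.get_obs();cv2.imwrite('pics/w1.png',ctrl.snapshot('wrist')[:,:,::-1])
np.savez('w1',p=o['ee_pos'],r=o['ee_rot'])
R=Ro.from_rotvec(o['ee_rot']).as_matrix();print(R.round(3),o['joint_positions'].round(2),np.degrees(np.arctan2(R[1,1],R[0,1])));print(delta([655,-143,230]))"
```

```text
time_s: 1.35
ee_pos: [426.9, 237.1, 230.9]
ee_rot: [-0.483, -3.104, 0.001]
wrist_force: [0.6, 1.0, 0.1]
grip_width: 85.1
grip_force: 0.0
time_s: 2.6
ee_pos: [656.2, -142.8, 230.5]
ee_rot: [-0.482, -3.103, -0.0]
wrist_force: [1.4, -0.8, -0.0]
grip_width: 85.1
grip_force: 0.0
time_s: 3.85
ee_pos: [655.7, -141.8, 230.8]
ee_rot: [-2.356, -2.077, 0.001]
wrist_force: [-0.2, -0.6, -0.0]
grip_width: 84.7
grip_force: 0.0
[[ 0.125  0.992 -0.001]
 [ 0.992 -0.125  0.   ]
 [-0.    -0.001 -1.   ]] [-0.46  0.55  0.87  1.57 -0.44  1.22  0.36] -7.204346675916505
[-1.20196422 -0.56405444  0.95287842]
```

View pics/w1.png

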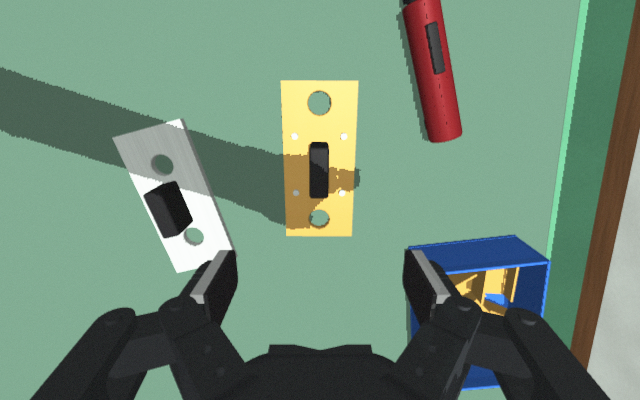

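The wrist view shows the gold plate upright and centred, with its holes at (319,103) and (319,218) and the handle around (319,170). The fingers lie along its thickness.

```bash
python3 -c "
from h import *
w=np.load('w1.npz');pair('wrist holes',ray('wrist',[(319,103),(319,218)],9,(w['p'],w['r'])))"
python3 shift.py '85 -1 -0.6 25 0;85 0 0 25 0;85 0 0 25 0;85 0 0 25 0;85 0 0 25 0;85 0 0 25 0;85 0 0 20 0;85 0 0 20 0;85 0 0 10 0;85 0 0 0 0'
```

```text
wrist holes mid [ 655.1 -144.4    9. ] len 148.8 yaw of +y axis deg -7.27
time_s: 5.15
ee_pos: [654.6, -142.8, 30.4]
ee_rot: [-2.358, -2.074, 0.002]
wrist_force: [-0.4, -0.2, 0.6]
grip_width: 85.1
grip_force: 0.0
```

```bash
python3 shift.py '85 -0.7 0.3 8 0;85 0 0 4 0;85 0 0 0 0;0 0 0 0 0;0 0 0 0 0;0 0 0 0 0;0 0 0 0 0;0 0 0 0 0;0 0 0 0 0;0 0 0 0 0'; python3 shift.py '0 0 0 0 0;0 0 0 0 0'
```

```text
time_s: 6.4
ee_pos: [655.4, -143.8, 19.5]
ee_rot: [-2.359, -2.075, 0.0]
wrist_force: [-1.0, 0.2, 2.6]
grip_width: 21.3
grip_force: 60.7
time_s: 6.65
ee_pos: [655.4, -143.8, 19.6]
ee_rot: [2.359, 2.075, 0.0]
wrist_force: [-2.1, -0.4, 4.7]
grip_width: 21.4
grip_force: 60.8
```

```bash
python3 shift.py '0 0 0 -5 0;0 0 0 -10 0;0 0 0 -20 0;0 0 0 -25 0;0 0 0 -25 0;0 0 0 -25 0;0 0 0 -25 0;0 0 0 -20 0;0 0 0 -5 0;0 0 0 0 0'; python3 -c "
from h import *
import cv2
o=ctrl.get_obs();cv2.imwrite('pics/w2.png',ctrl.snapshot('wrist')[:,:,::-1]);np.savez('w2',p=o['ee_pos'],r=o['ee_rot'])
print(o['ee_pos'],o['wrist_force'],delta([582.3,251,o['ee_pos'][2]]))"
```

```text
time_s: 7.9
ee_pos: [655.3, -143.6, 179.4]
ee_rot: [-2.359, -2.075, -0.0]
wrist_force: [-0.4, -0.0, -4.1]
grip_width: 21.3
grip_force: 59.8
[ 655.26279773 -143.55262979  179.44254704] [-0.40989873 -0.0274762  -4.14613255] [ 381.84813682 -122.15299347   -0.60421337]
```

View pics/w2.png

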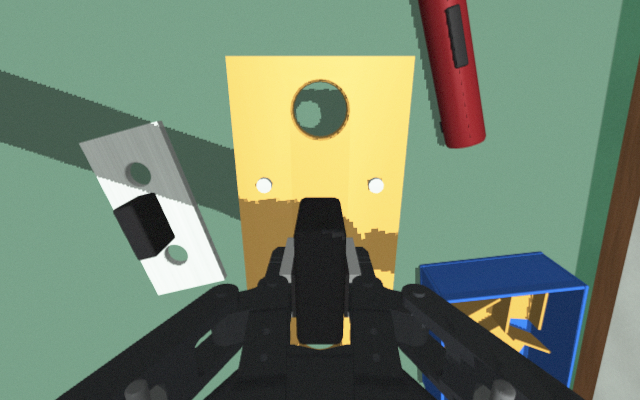

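The plate is held level and centred, with its front hole at (320,109) and its far edge from (225,56) to (415,56). I'll work out its offset in the hand.

```bash
python3 -c "
from h import *
w=np.load('w2.npz');R=Ro.from_rotvec(w['r']).as_matrix()
P=ray('wrist',[(320,109),(225,56),(415,56)],170,(w['p'],w['r']));print((P-w['p'])@R)"
python3 shift.py '0 38 -12.2 0 0;0 38 -12.2 0 0;0 38 -12.2 0 0;0 38 -12.2 0 0;0 38 -12.2 0 0;0 38 -12.2 0 0;0 38 -12.2 0 0;0 38 -12.2 0 0;0 38 -12.2 0 0;0 38 -12.2 0 0'; python3 shift.py '0 0 0 0 0.13;0 0 0 0 0.13;0 0 0 0 0;0 0 0 0 0'; python3 -c "
from h import *
import cv2
o=ctrl.get_obs();cv2.imwrite('pics/w3.png',ctrl.snapshot('wrist')[:,:,::-1]);np.savez('w3',p=o['ee_pos'],r=o['ee_rot'])
R=Ro.from_rotvec(o['ee_rot']).as_matrix();print(R.round(3),np.degrees(np.arctan2(R[1,1],R[0,1])))
print(o['ee_pos'],delta([582.3,251,o['ee_pos'][2]]))"
```

```text
[[ 74.30106616   1.10342097   9.46380981]
 [ 98.47616906 -43.91633398   9.46544704]
 [ 98.44391365  46.11737561   9.47591529]]
time_s: 9.2
ee_pos: [581.5, 249.7, 177.8]
ee_rot: [-2.359, -2.075, 0.004]
wrist_force: [1.2, -0.3, -4.0]
grip_width: 21.3
grip_force: 59.9
time_s: 9.7
ee_pos: [582.4, 248.5, 178.5]
ee_rot: [-2.607, -1.753, 0.002]
wrist_force: [0.7, -0.3, -2.9]
grip_width: 21.5
grip_force: 59.9
[[ 0.377  0.926 -0.001]
 [ 0.926 -0.377 -0.001]
 [-0.001 -0.001 -1.   ]] -22.144986788727767
[582.38593797 248.46124385 178.48118822] [ 2.20990761 -1.18728567  0.26449317]
```

View pics/w3.png

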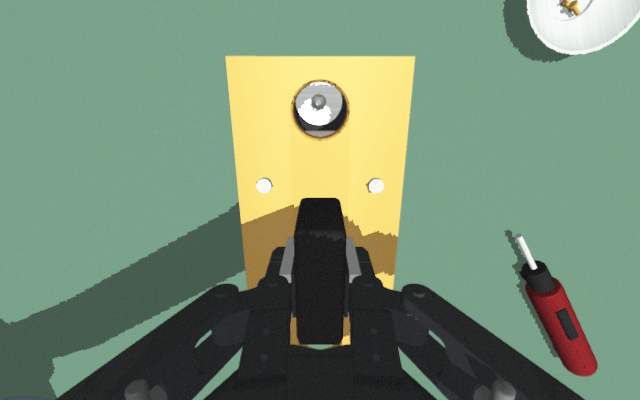

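The pin tip shows through the front hole at (319,101), against a hole centre of (320,109).

```bash
python3 -c "
from h import *
w=np.load('w3.npz');R=Ro.from_rotvec(w['r']).as_matrix()
P=ray('wrist',[(319,101)],100,(w['p'],w['r']));H=ray('wrist',[(320,109)],169,(w['p'],w['r']))
print((P-w['p'])@R,(H-w['p'])@R)"
```

```text
[[77.05404346  0.66260585 78.38885127]] [[74.58675688  1.35466127  9.39115279]]
```

```bash
python3 shift.py '0 2.3 -1 0 0;0 0 0 15 0;0 0 0 15 0;0 0 0 15 0;0 0 0 10 0;0 0 0 5 0;0 0 0 0 0;0 0 0 0 0'; python3 -c "
from h import *
import cv2
o=ctrl.get_obs();cv2.imwrite('pics/w4.png',cv2.resize(ctrl.snapshot('wrist')[40:200,200:440,::-1],None,fx=3,fy=3))
s=cv2.resize(ctrl.snapshot('scene')[100:220,310:470,::-1],None,fx=4,fy=4);cv2.imwrite('pics/s4.png',s)
print(o['ee_pos'],delta([582.3,251,80]),o['wrist_force'])"
```

```text
time_s: 10.75
ee_pos: [583.4, 251.4, 119.9]
ee_rot: [2.608, 1.751, 0.002]
wrist_force: [0.2, -1.2, -3.7]
grip_width: 21.4
grip_force: 60.0
[583.38417285 251.4222852  119.89530415] [-0.86034625 -0.81814359 39.96458918] [ 0.18551284 -1.16967459 -3.67425847]
```

View pics/w4.png

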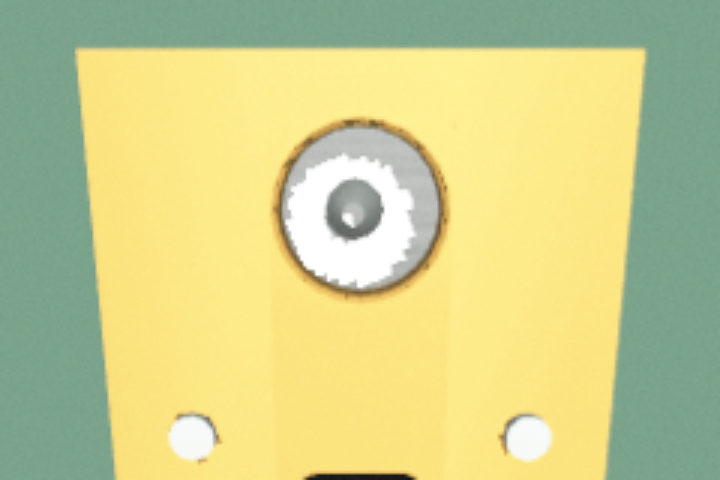

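View pics/s4.png

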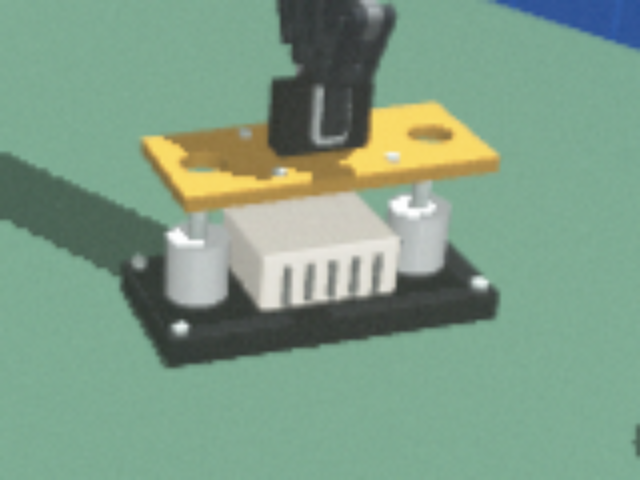

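The wrist crop shows the pin at (355,210), inside and central to the hole at (360,208). The scene crop shows the plate level above both pins. I'll lower it on.

```bash
python3 shift.py '0 -0.5 -1 8 0;0 0 0 8 0;0 0 0 8 0;0 0 0 5 0;0 0 0 4 0;0 0 0 2 0;0 0 0 1 0;0 0 0 0 0'
```

```text
time_s: 11.85
ee_pos: [581.8, 251.3, 83.4]
ee_rot: [2.608, 1.752, 0.0]
wrist_force: [1.3, 0.7, -4.6]
grip_width: 21.4
grip_force: 60.0
```

```bash
python3 shift.py '0 0 0 1.5 0;0 0 0 1 0;0 0 0 0 0'; python3 shift.py '0 0 0 1 0;0 0 0 0 0'
```

```text
time_s: 12.22
ee_pos: [581.5, 251.2, 80.6]
ee_rot: [-2.608, -1.752, 0.0]
wrist_force: [0.2, -0.7, -4.2]
grip_width: 21.2
grip_force: 60.0
time_s: 12.48
ee_pos: [581.6, 251.2, 79.7]
ee_rot: [-2.608, -1.752, 0.0]
wrist_force: [-0.1, 0.2, -3.1]
grip_width: 21.0
grip_force: 60.0
```

```bash
python3 shift.py '0 0 0 0.7 0;0 0 0 0 0'; python3 shift.py '0 0 0 0.7 0;0 0 0 0 0'
```

```text
time_s: 12.72
ee_pos: [581.7, 251.2, 79.5]
ee_rot: [-2.608, -1.751, 0.0]
wrist_force: [-2.2, -1.4, 0.3]
grip_width: 21.3
grip_force: 60.5
time_s: 12.98
ee_pos: [581.7, 251.3, 79.5]
ee_rot: [-2.607, -1.751, 0.0]
wrist_force: [-3.4, -0.7, 5.2]
grip_width: 21.1
grip_force: 61.3
```

The plate is seated: the wrist force has turned upward and z has stopped. I'll release and retreat.

```bash
python3 shift.py '40 0 0 0 0;85 0 0 0 0;85 0 0 0 0;85 0 0 0 0;85 0 0 0 0;85 0 0 0 0;85 0 0 0 0'; python3 shift.py '85 0 0 -8 0;85 0 0 -15 0;85 0 0 -25 0;85 0 0 -25 0;85 0 0 -25 0;85 0 0 -25 0;85 0 0 -10 0;85 0 0 0 0'; python3 -c "
from h import *
import cv2
s=ctrl.snapshot('scene')[100:280,160:460,::-1];t=ctrl.snapshot('top')[150:300,160:460,::-1]
cv2.imwrite('pics/end.png',cv2.resize(np.vstack([s,t]),None,fx=1.8,fy=1.8,interpolation=cv2.INTER_CUBIC))"
```

```text
time_s: 13.85
ee_pos: [581.7, 251.2, 78.4]
ee_rot: [2.608, 1.752, 0.0]
wrist_force: [0.8, 0.1, -0.8]
grip_width: 84.8
grip_force: 0.0
time_s: 14.85
ee_pos: [582.2, 251.4, 212.5]
ee_rot: [-2.608, -1.751, -0.003]
wrist_force: [-0.1, 0.1, 0.4]
grip_width: 84.7
grip_force: 0.0
```

View pics/end.png

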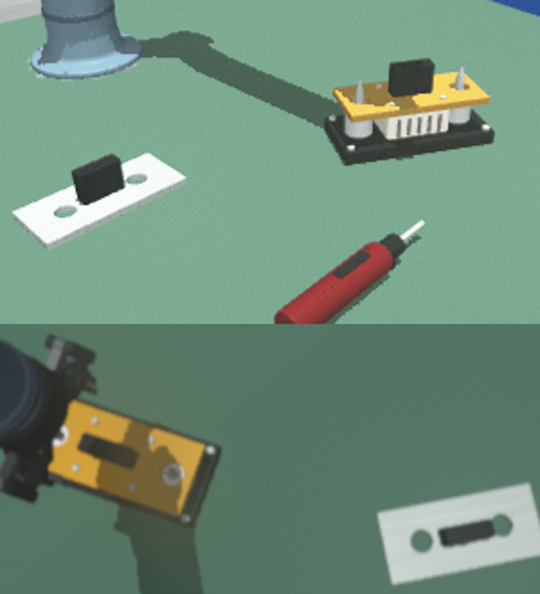

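The final picture shows the gold plate flat on the housing and collars, with both pins through its holes at (360,92) and (460,78). The grey plate and the screwdriver have not moved, and the gripper is clear.

```bash
python3 -c "
from bench import ctrl
print(ctrl.close_job())"
```

```text
the job is handed in; nothing more can be done
None
```

The gold plate is seated level on the fixture with a hole over each guide pin and the gripper clear of it; the grey plate and screwdriver stayed put, and the job was handed in at about 15 s of the 42 s allowed (the hand-in call gave no verdict).

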